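# Roll a round bar into a vee block, seat it on the end stop and clamp it

## Task

Roll the round metal bar (do not drag or lift it) up the sloping deck of the vee block and over the edge so that it settles in the vee under the clamp arm. Then push it along the vee until it sits fully home against the end stop, gently, with about 6 N, and press the clamp knob straight down firmly, with about 18 N, so that the pad bears on the bar and stays down. Leave the other things on the bench where they are.

Things in the scene. Friction and masses are not known exactly. Their poses are not given: they have to be found in the camera images.
- vee_fixture: fixed vee block; origin on the worktop under the bottom line of the vee; z up, y along the vee towards the end stop, x away from the loading deck. All numbers below are mm in this frame. 90 degree vee, y -50 to 36, bottom line at x 0, z 11, front side up to z 22, back side up to z 34; a bar lying in it has its axis at x 0, z 25. Base plate 8 high, x -72 to 60, y -58 to 44
- deck_edge (a point): middle of the straight edge where the loading deck meets the vee (x -11, y -7, z 22). The deck, y -50 to 36, slopes gently down from here towards the robot to z 17.5 at x -62, where a lip (x -67 to -62, top at z 21) keeps the bar from rolling off
- clamp_nose (a point): underside of the front end of the clamp arm (x -11, y -8, z 47). The arm, y -19 to 3, z 47 to 56, reaches forward over the vee from a column at x 28 to 46; a bar on the deck's edge has its top at z 42 and passes under it
- bar_center (a point): centre of the loose polished aluminium bar, 20 diameter, 110 long, 0.1 kg, slippery: pushed from behind it rolls; a dark ring 12 mm from each end. It begins on the deck against the lip, parallel to the vee, axis at about x -55, z 28, its middle at y -40 to -26, short of the stop. The point's y axis runs along the bar towards the stop; x and z turn with the bar
- end_stop: bracket of the end stop; origin on the worktop at x 0, y 62; block at y 68 to 84, 40 high. Through it runs a stiff rod on the axis of a bar lying in the vee (z 25), ending towards the bar in a steel disc 16 mm across. The disc's face is set anywhere from y 43 to 53, new each time and not measured: find it by feel. A 7 mm brass button with a very light spring stands 2 mm out of the face and goes in flush
- clamp_knob (a point): top centre of the black clamp knob, 24 mm across, 10 thick, at x 0, y -8, top at z 79 when fully up. It sits on a vertical plunger with a flat brass pad (17 mm across) 33 mm below the knob's top
- clamp (a joint): downward travel of the clamp's plunger in m, 0 fully up, 0.0145 at the end of its travel; 0 to 2 mm at the start. About 6 N of friction holds it wherever it is left; the pad meets a bar lying in the vee at about 0.011
- needle_file_1: bystander: needle file lying in front of the vee block, 11x146x11 mm, origin under its middle
- tweezers: bystander: tweezers behind the vee block, 11x112x10 mm
- tape_roll: bystander: tape roll to the left, 48 mm across, 12 high
- bench_brush: bystander: wooden bench brush to the right, 56x109x44 mm
- side_cutters: bystander: side cutters to the left, 49x106x12 mm
- ring_clamp: bystander: wooden ring clamp, to the left, 30x135x21 mm

How it is judged (in metres and radians):
On the way, in this order (a step that is already met when the one before it is completed fails the run):
1. the bar rolls up the deck: while still on it, it has turned by more than 0.6 rad about its own axis (angle between bar_center's own z axis and vertical above 0.6 rad and x of bar_center in the frame of vee_fixture below -0.014 m and z of bar_center in the frame of vee_fixture below 0.035 m), for 0.05 s.
2. the bar lies centred in the vee and the fingers do not touch it (x of bar_center in the frame of vee_fixture between -0.002 and 0.002 m and z of bar_center in the frame of vee_fixture below 0.027 m and angle between the y axis of bar_center and the y axis of vee_fixture, either way round below 0.04 rad and contact force between the fingers and bar below 0.1 N), for 0.2 s.
3. the bar is pressed home on the end stop, with more than 2.5 N (contact force between bar and end_stop above 2.5 N), for 0.15 s.
4. the clamp pad presses on the bar with more than 8 N (contact force between clamp and bar above 8 N), for 0.15 s.
At the end, for the whole second after the job is handed in: The bar lies at rest in the vee (axis within 2 mm of its seat, parallel within 0.04 rad), its end is still on the end stop (button pushed in, over 0.02 N), and the clamp is down (joint over 0.010) with its pad bearing on the bar by more than 0.3 N (x of bar_center in the frame of vee_fixture between -0.002 and 0.002 m and z of bar_center in the frame of vee_fixture below 0.027 m and angle between the y axis of bar_center and the y axis of vee_fixture, either way round below 0.04 rad and value of joint clamp above 0.01 m and contact force between clamp and bar above 0.3 N and linear speed of bar below 0.01 m/s and contact force between bar and end_stop above 0.02 N); the robot touches nothing.
It fails at once if the bar is lifted off the deck (its centre over 40 mm above the worktop) (height (world z) of bar_center above 0.04 m).
It fails at once if the bar is pressed on the end stop with more than 15 N (contact force between bar and end_stop above 15 N).
It fails at once if the clamp presses on the bar with more than 20 N (contact force between clamp and bar above 20 N).
It fails at once if a bystander is moved by more than 20 mm (distance of any of needle_file_1, tweezers, tape_roll, bench_brush, side_cutters, ring_clamp from where it was at the start of the episode above 0.02 m).
It also fails if it takes over 58 s, if anything falls off the work surface, if the arm or the gripper's body presses on something with over 40 N, if the wrist force passes 120 N, or if a joint passes its speed limit or range.

## Robot

A 6-joint arm with a two-finger parallel gripper is mounted at the origin on a cart in front of the work surface, level with it; the furniture and walls round the work are solid. World frame = base frame: x ahead of the robot, y to its left, z up, the work surface at z = 0. Lengths are in m, angles in degrees, forces in N, time in s.
With the tool pointing down it reaches from about 0.35 to 0.875 m from the base axis. Payload 4.2 kg.
Tool frame: the origin (TCP) lies midway between the tips of the shut fingers; the grasp point (between the pads) lies 19 mm behind it; y points along the fingers, z is the direction in which the jaws open and shut, and the axes are right-handed (so a half turn about y gives the same grasp; the last joint's range is limited). The gripper opens to 87 mm and grips with 3 to 60 N. Pads are 19 mm wide; open, the fingers measure 117 mm over their backs; the gripper's body (75 mm by 190 mm) begins 51 mm behind the grasp point.
Start: joints at [-59.152, 22.042, 0.453, 0, -68.411, -14.817], TCP at [0.173, -0.601, 0.223] pointing down, gripper open.
Joint ranges: [-179.83, 179.83], [-69.29, 118.12], [-61.27, 80.66], [-181.25, 117.63], [-171.15, -9.14], [-177.46, 177.46]. Speed limits (degrees/s): [159.86, 159.86, 180, 180, 180, 180].

## Interface

Orientations are given as [roll, pitch, yaw] about the fixed x, y, z axes, in that order (R = Rz(yaw) Ry(pitch) Rx(roll)).
In Python, from workcell import env gives the robot as it stands. The module is installed in compiled form; this text tells all that it offers. Calls block until the motion is done:
- env.goto(position, orientation): joint-space move of the TCP to a pose.
- env.move_straight(position, rotation=None, rate=0.15, force_limit=None): straight line of the TCP; rotation=None keeps the orientation; rate is the mean speed in m/s. With force_limit (N) it stops when the force on the tool has changed by that much, and returns True; else False.
- env.set_joints(angles): joint-space move.
- env.gripper_to(opening, grasp_force=None): opening from 0.0 (shut) to 1.0 (fully open); grasp_force is the grip in N (None keeps the last); returns when the fingers have stopped.
- env.dwell(seconds).
- env.inverse_kinematics(position, orientation): joint angles nearest the present ones, or None.
- env.read_state(): the state.
- env.grab_frame(name): name is "scene" or "top"; returns a dict with "image" (384x512x3 uint8, blue, green, red), "fx", "fy", "cx", "cy" (pixels), "position" and "orientation" of the camera in the world. Camera axes: x right, y up, looking along -z (the intrinsics and any distortion apply to the point x, -y, -z); pixel columns grow to the right and rows downward; lengths in m; the calibration is good to about 2 mm. A picture is of the moment at which its call begins. There is no depth.
A pose or a line that the arm cannot do raises env.Unreachable and nothing moves.
- env.close_job(): hands the job in, once; it reports no verdict.
Trained networks look in a picture, given as the dict that the camera call returned (one of the last four; its "shot" number tells which), for a name from the list of things; names that differ only in an ending like _2 or _b are one class to them, and where a whole thing is asked for, a point or a joint stands for the part that bears it (a point fixed in the world has none). Each returns a list of dicts, best first, with "score" (0 to 1); they miss things now and then, are a little off and sometimes report something else, mostly with a low value. They report only what shows in the picture. A call takes as long as a camera call.
- env.search_frame(picture, thing): "xyz" ([x, y, z] in m, in world coordinates, good to about 4 mm: the middle of the surface that is visible of it).
- env.trace(picture, thing): "mask" (384x512 bool, what is visible of it).
The state is a dict: "clock": time; "joint_positions": joint angles; "qvel": joint speeds; "joint_torque": joint torques, N m; "position": TCP position; "tool_rot": TCP orientation; "force": force on the tool from outside, world axes, zero at the start; "wrist_torque": the same for the moment, N m; "opening": opening from 0.0 (shut) to 1.0 (fully open).
Only numpy, scipy, OpenCV 4.12 (cv2) and the standard library are available. Lean on these libraries where they do the work, as an engineer would, in place of code of your own. Each camera call takes 0.05 s, during which the arm holds its last target.

## Working session

There is one attempt and no reset: what is moved stays moved. The work goes in short steps, each a Python script; the robot and the scene stay as the last script left them, time stands still between calls to the robot, and variables do not carry over. Pictures are saved under pics/ and viewed, and the job is handed in when it is done.

```bash
mkdir -p pics; ls; python3 - <<'E'
from workcell import env
import cv2
print(env.read_state())
for n in ("scene","top"):
    f=env.grab_frame(n); cv2.imwrite(f"pics/{n}0.png",f["image"]); print({k:v for k,v in f.items() if k!="image"})
    for t in ("vee_fixture","deck_edge","clamp_nose","bar_center","end_stop","clamp_knob"):
        try: print(n,t,[(r["score"],r["xyz"]) for r in env.search_frame(f,t)][:2])
        except Exception as e: print(t,e)
E
```

```text
pics
{'clock': 0.0, 'joint_positions': array([-5.91502226e+01,  2.20894795e+01,  3.81041825e-01, -3.08299021e-02,
       -6.84104326e+01, -1.48184315e+01]), 'qvel': array([ 0.00019453, -0.03560192, -0.04055963, -0.07358242, -0.15455805,
       -0.04920703]), 'joint_torque': array([ 1.69082496e-04, -3.90664351e+01,  1.87397540e+01,  4.22003388e+00,
        1.08363008e-02, -1.93243181e-04]), 'position': array([ 0.17248631, -0.60010789,  0.22147695]), 'tool_rot': array([-8.98777547e+01,  2.71183521e-03,  1.60199750e+01]), 'force': array([-0.3405778 , -0.08497545,  0.786997  ]), 'wrist_torque': array([0.00162416, 0.02988048, 0.02149957]), 'opening': 1.0016453495252553}
{'fx': 498.0998781244666, 'fy': 498.0998781244666, 'cx': 253.55981392783417, 'cy': 194.8699529002899, 'position': array([-0.25597635,  0.43453963,  0.49487157]), 'orientation': array([  65.60689664,    0.67551294, -115.68097093]), 'shot': 1}
scene vee_fixture [(0.82, [0.5308, 0.0547, 0.0211])]
scene deck_edge [(0.69, [0.5326, 0.0591, 0.0172]), (0.65, [0.5281, 0.1138, 0.0206])]
scene clamp_nose []
scene bar_center [(0.71, [0.4756, 0.0089, 0.0356])]
scene end_stop [(0.78, [0.5278, 0.1156, 0.0174])]
scene clamp_knob []
{'fx': 346.76193014419033, 'fy': 346.76193014419033, 'cx': 255.07377312150456, 'cy': 188.38584340517892, 'position': array([0.38922774, 0.0403782 , 0.92093502]), 'orientation': array([ 10.20954681,  -0.21623369, -90.31124734]), 'shot': 2}
top vee_fixture [(0.74, [0.5388, 0.0424, 0.0227])]
top deck_edge [(0.77, [0.5363, 0.0436, 0.0198])]
top clamp_nose [(0.67, [0.5403, 0.0421, 0.0197])]
top bar_center [(0.76, [0.4826, 0.0045, 0.036])]
top end_stop [(0.72, [0.5365, 0.1087, 0.0065])]
top clamp_knob [(0.66, [0.5405, 0.0284, 0.0799]), (0.5, [0.4792, 0.0043, 0.0386])]
```

```bash
python3 - <<'E'
import cv2
a=cv2.imread("pics/top0.png"); cv2.imwrite("pics/topc.png",cv2.resize(a[70:230,170:340],None,fx=4.5,fy=3.75,interpolation=cv2.INTER_CUBIC)) if 0 else cv2.imwrite("pics/topc.png",cv2.resize(a[50:200,160:360],None,fx=4,fy=4,interpolation=cv2.INTER_CUBIC))
a=cv2.imread("pics/scene0.png"); cv2.imwrite("pics/scenec.png",cv2.resize(a,None,fx=1.5,fy=1.5))
E
```

```text
(no output)
```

View pics/topc.png

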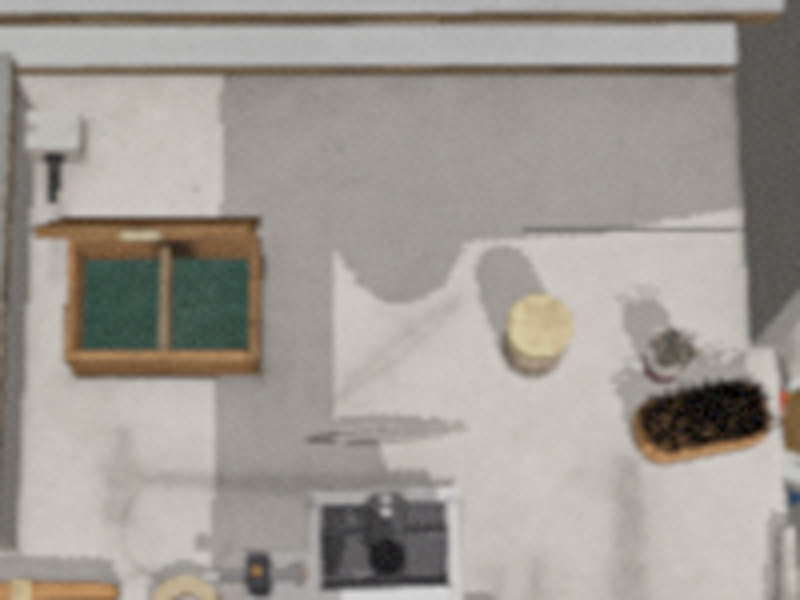

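View pics/scenec.png

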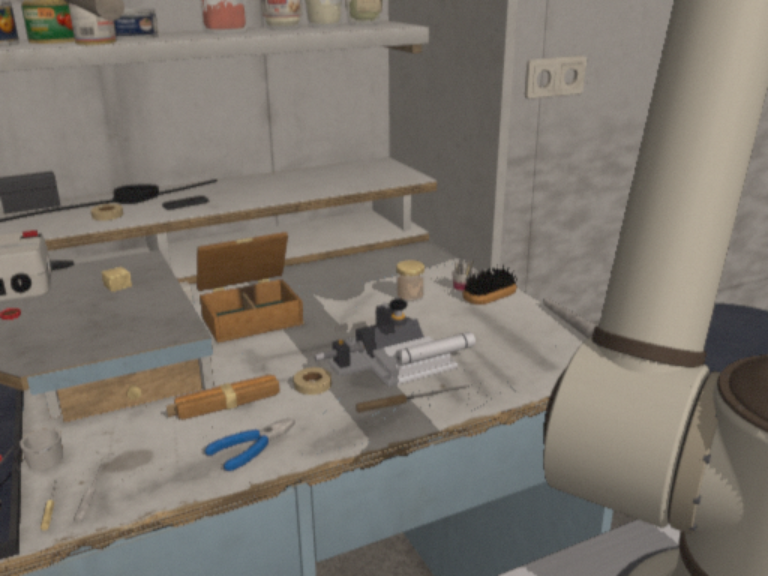

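View pics/top0.png

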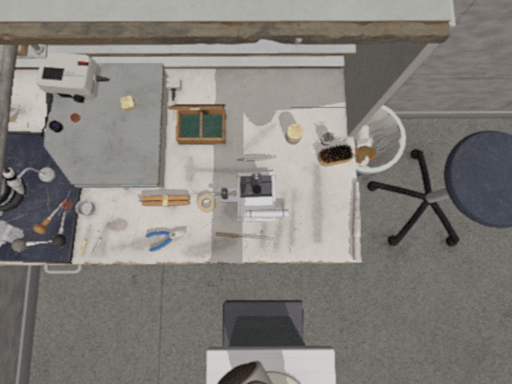

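The top view shows the fixture around (255,195) and the bar around (266,213), with the end stop on the left at (222,194). I'll zoom in on it and project a model over it.

```bash
cat > h.py <<'E'
import numpy as np, cv2
from scipy.spatial.transform import Rotation as R
def proj(f,P):
    P=np.atleast_2d(P); Rc=R.from_euler('xyz',f["orientation"],degrees=True).as_matrix()
    c=(P-f["position"])@Rc
    return np.c_[f["cx"]+f["fx"]*c[:,0]/-c[:,2], f["cy"]+f["fy"]*(-c[:,1])/-c[:,2]]
def ray(f,uv,z):
    Rc=R.from_euler('xyz',f["orientation"],degrees=True).as_matrix()
    d=Rc@np.array([(uv[0]-f["cx"])/f["fx"],-(uv[1]-f["cy"])/f["fy"],-1])
    return f["position"]+d*(z-f["position"][2])/d[2]
def W(p,P): # p=(x,y,yawdeg), fixture mm -> world
    P=np.atleast_2d(P)/1000.; a=np.radians(p[2]); c,s=np.cos(a),np.sin(a)
    return np.c_[p[0]+c*P[:,0]-s*P[:,1],p[1]+s*P[:,0]+c*P[:,1],P[:,2]]
E
python3 - <<'E'
from workcell import env
from h import *
import pickle
fs={}
for n in ("scene","top"):
    f=env.grab_frame(n)
    ims=[f["image"].astype(float)]
    m={t:env.trace(f,t) for t in ("vee_fixture","bar_center","end_stop","clamp_knob")}
    f["m"]={t:(v[0]["mask"] if v else None) for t,v in m.items()}
    for t,v in m.items(): print(n,t,[(r["score"],r["mask"].sum()) for r in v])
    fs[n]=f
pickle.dump(fs,open("fs.pkl","wb"))
a=fs["top"]["image"]; cv2.imwrite("pics/t2.png",cv2.resize(a[160:250,200:310],None,fx=6.5,fy=6.5,interpolation=cv2.INTER_CUBIC))
a=fs["scene"]["image"]; cv2.imwrite("pics/s2.png",cv2.resize(a[190:280,200:330],None,fx=6,fy=6,interpolation=cv2.INTER_CUBIC))
for n,f in fs.items():
    for t,m in f["m"].items():
        if m is not None:
            ys,xs=np.nonzero(m); print(n,t,xs.min(),xs.max(),ys.min(),ys.max(),cv2.minAreaRect(np.c_[xs,ys].astype(np.float32)))
E
```

```text
scene vee_fixture [(0.9, np.int64(2470))]
scene bar_center [(0.9, np.int64(556))]
scene end_stop [(0.8, np.int64(511))]
scene clamp_knob [(0.48, np.int64(99))]
top vee_fixture [(0.59, np.int64(1888))]
top bar_center [(0.82, np.int64(341))]
top end_stop [(0.87, np.int64(294)), (0.52, np.int64(1985))]
top clamp_knob [(0.21, np.int64(289))]
scene vee_fixture 211 303 199 258 ((257.2926940917969, 239.86587524414062), (63.87507247924805, 69.96585083007812), 51.34019470214844)
scene bar_center 264 316 221 242 ((289.82354736328125, 231.79415893554688), (10.671567916870117, 54.085445404052734), 75.96376037597656)
scene end_stop 210 245 226 249 ((226.91177368164062, 237.6470947265625), (23.525955200195312, 32.98484420776367), 75.96376037597656)
scene clamp_knob 259 270 199 210 ((264.75, 203.25003051757812), (11.31370735168457, 10.60660171508789), 45.0)
top vee_fixture 211 275 171 221 ((243.0, 196.0), (50.0, 64.0), 90.0)
top bar_center 246 288 209 217 ((267.0, 213.0), (8.0, 42.0), 90.0)
top end_stop 211 237 187 202 ((224.0, 194.5), (15.0, 26.0), 90.0)
top clamp_knob 211 237 187 202 ((224.0, 194.5), (15.0, 26.0), 90.0)
```

View pics/t2.png

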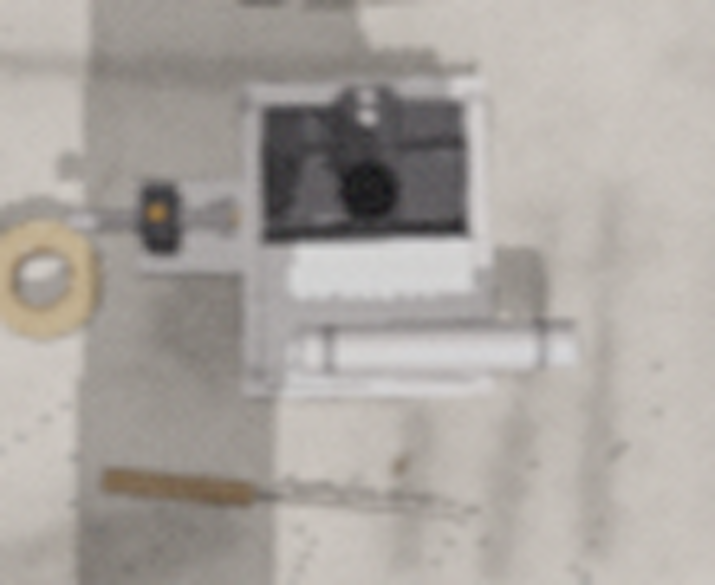

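View pics/s2.png

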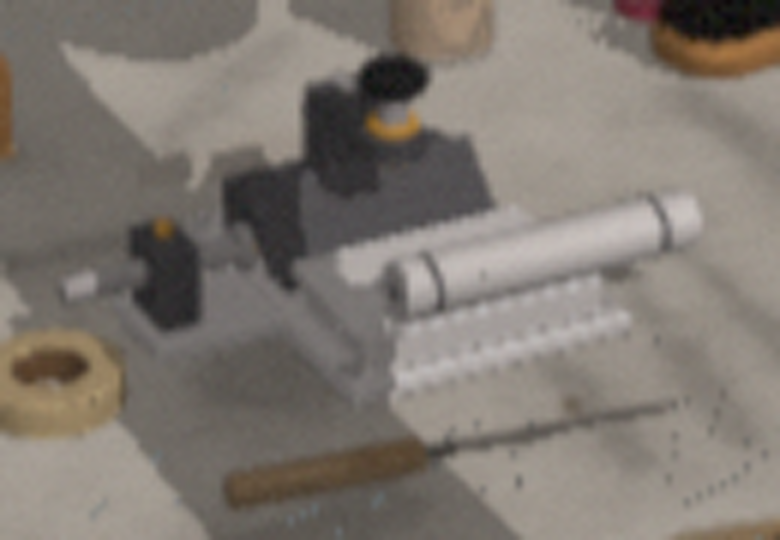

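```bash
python3 - <<'E'
from h import *
import pickle
from scipy.optimize import least_squares
fs=pickle.load(open("fs.pkl","rb"))
T=lambda u,v:(200+(u-3)/6.5,160+(v-3)/6.5); S=lambda u,v:(200+(u-2.5)/6,190+(v-2.5)/6)
top=[((-72,44,8),T(247,392)),((60,44,8),T(247,88)),((60,-58,8),T(485,83)),((0,-8,79),T(370,190)),((0,76,40),T(157,212)),((-11,36,22),T(262,240)),((-11,-50,22),T(467,236))]
sc=[((0,-8,74),S(393,80)),((0,76,40),S(163,228)),((-72,44,8),S(375,400)),((-67,36,21),S(400,380))]
def res(p,full=False):
    r=[]
    for f,l in ((fs["top"],top),(fs["scene"],sc)):
        d=proj(f,W(p,[a for a,_ in l]))-np.array([b for _,b in l]); r.append(d)
    r=np.vstack(r); return r if full else r.ravel()
s=least_squares(res,[.54,.04,0],loss='soft_l1',x_scale=[.01,.01,1]); p=s.x; print(p); print(res(p,True).round(1))
for sel in (slice(0,14),slice(14,22)):
    print(least_squares(lambda q:res(q)[sel],p,x_scale=[.01,.01,1]).x)
# overlay
E=[[(-72,44,8),(60,44,8),(60,-58,8),(-72,-58,8),(-72,44,8)],[(-11,-50,22),(-11,36,22),(-62,36,17.5),(-62,-50,17.5),(-11,-50,22)],[(-8,68,40),(8,68,40),(8,84,40),(-8,84,40)],
 [(12*np.cos(t),-8+12*np.sin(t),79) for t in np.linspace(0,6.3,20)],[(34,-50,34),(23,-50,34),(23,36,34)]]
for n,(x0,y0,w,h,k) in dict(top=(200,160,110,90,6.5),scene=(200,190,130,90,6)).items():
    f=fs[n]; im=cv2.resize(f["image"][y0:y0+h,x0:x0+w],None,fx=k,fy=k,interpolation=cv2.INTER_CUBIC)
    for l in E:
        q=((proj(f,W(p,l))-[x0,y0]+.5)*k).astype(int); cv2.polylines(im,[q.reshape(-1,1,2)],False,(0,0,255),1)
    cv2.imwrite(f"pics/ov_{n}.png",im)
# bar rings in top
f=fs["top"]
a=np.radians(p[2])
for u,v in ((330,351),(541,340),(300,352),(578,348)):
    w=ray(f,T(u,v),.038)[:2]-p[:2]; print("bar",1000*np.array([np.cos(a)*w[0]+np.sin(a)*w[1],-np.sin(a)*w[0]+np.cos(a)*w[1]]))
for u,v in ((105,480),(250,492),(470,513)):
    w=ray(f,T(u,v),.005)[:2]-p[:2]; print("file",1000*np.array([np.cos(a)*w[0]+np.sin(a)*w[1],-np.sin(a)*w[0]+np.cos(a)*w[1]]))
E
```

```text
[0.5385403  0.04029288 2.08980113]
[[ 0.4  1.8]
 [-1.2 -0.4]
 [-0.1 -1.1]
 [ 0.3  0.4]
 [ 0.3  1. ]
 [ 0.1  1.3]
 [ 1.3  0.6]
 [ 0.1 -0.3]
 [ 0.5 -0.1]
 [-2.5 -1.6]
 [-4.2 -6.6]]
[0.539623   0.04078712 0.50610563]
[0.53066415 0.04338154 4.76647584]
bar [-55.17838521  10.43411221]
bar [-54.28564542 -72.6609226 ]
bar [-55.08310672  22.22384272]
bar [-58.04172377 -87.02201026]
file [-100.04029081  103.3385288 ]
file [-107.27839814   45.07946263]
file [-119.35342127  -43.10290295]
```

View pics/ov_top.png

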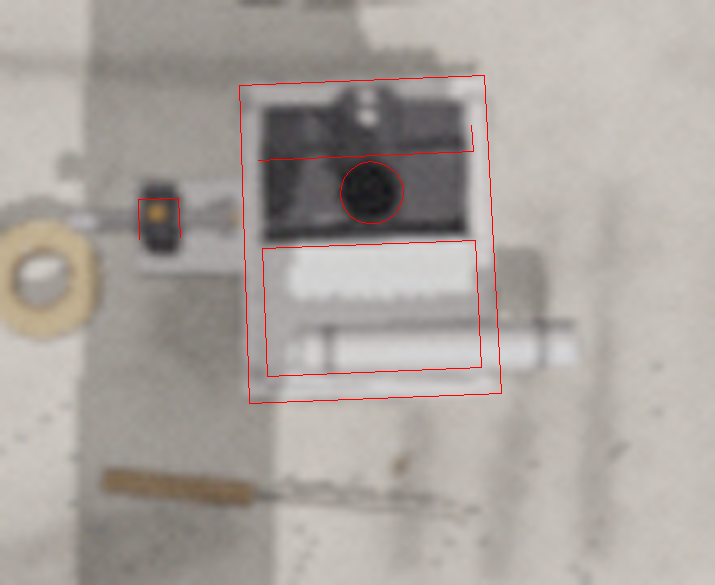

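View pics/ov_scene.png

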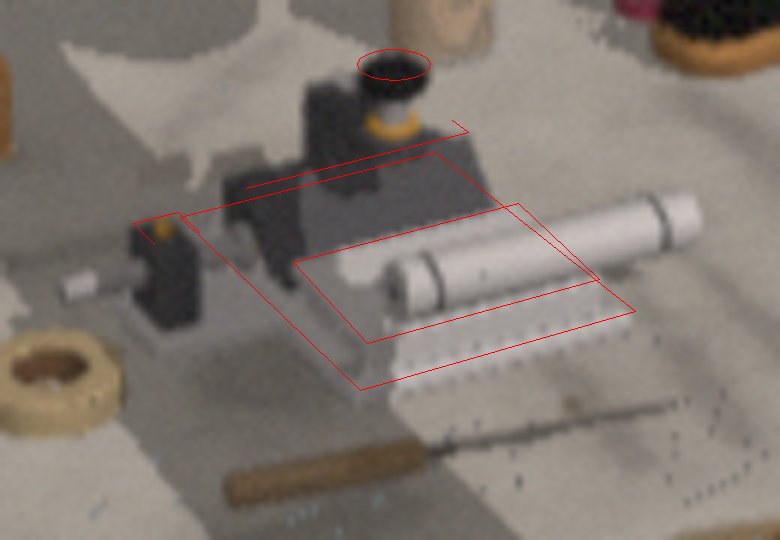

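```bash
python3 - <<'E'
from workcell import env
from h import *
import pickle
fs=pickle.load(open("fs.pkl","rb"))
for n in fs:
    g=[env.grab_frame(n)["image"].astype(float) for _ in range(6)]
    fs[n]["avg"]=np.mean(g,0)
pickle.dump(fs,open("fs.pkl","wb"))
for n,(x0,y0,w,h,k) in dict(top=(228,165,72,60,11),scene=(200,190,130,90,6)).items():
    im=np.clip((fs[n]["avg"]-20)*1.1,0,255).astype(np.uint8)[y0:y0+h,x0:x0+w]
    im=cv2.resize(im,None,fx=k,fy=k,interpolation=cv2.INTER_NEAREST)
    cv2.imwrite(f"pics/avg_{n}.png",im)
G=fs["top"]["avg"].mean(2)
f=fs["top"]
for name,sl in (("deckedge",(192,201)),("base back",(168,177))):
    pts=[]
    for c in range(243,271):
        col=G[sl[0]:sl[1]+1,c]; d=np.abs(np.diff(col)); 
        pts.append((c,sl[0]+.5+(d*np.arange(len(d))).sum()/d.sum(), col.round(0)))
    P=np.array([q[:2] for q in pts]); print(name,[round(x,1) for x in P[:,1]])
for r in (178,185,190): print("row",r,G[r,232:280].round(0))
for c in (250,260,270,280,285): print("col",c,G[203:224,c].round(0))
print(proj(f,[[.54,.0,.04],[.54,.08,.04]]))
E
```

```text
deckedge [np.float64(196.2), np.float64(196.7), np.float64(196.3), np.float64(196.3), np.float64(196.2), np.float64(196.0), np.float64(195.9), np.float64(195.8), np.float64(195.8), np.float64(195.9), np.float64(196.0), np.float64(196.1), np.float64(196.0), np.float64(196.0), np.float64(196.0), np.float64(195.8), np.float64(195.8), np.float64(195.9), np.float64(195.8), np.float64(195.7), np.float64(195.7), np.float64(195.7), np.float64(195.6), np.float64(195.6), np.float64(195.6), np.float64(195.6), np.float64(195.6), np.float64(195.5)]
base back [np.float64(174.4), np.float64(174.7), np.float64(174.6), np.float64(174.4), np.float64(174.2), np.float64(174.2), np.float64(174.3), np.float64(174.2), np.float64(174.0), np.float64(173.3), np.float64(172.7), np.float64(172.6), np.float64(173.7), np.float64(174.3), np.float64(174.0), np.float64(172.7), np.float64(172.3), np.float64(173.0), np.float64(173.3), np.float64(173.6), np.float64(173.3), np.float64(173.2), np.float64(173.2), np.float64(173.0), np.float64(172.8), np.float64(172.8), np.float64(173.0), np.float64(172.8)]
row 178 [151. 1
[... 682 characters left out ...]
 94.  93.  94. 125. 177. 203.
 200. 191. 189. 189. 189. 186.]
col 250 [210. 207. 193. 172. 168. 170. 160. 123. 131. 152. 166. 168. 165. 154.
 163. 194. 196. 196. 177. 186. 192.]
col 260 [210. 207. 192. 172. 167. 164. 149. 150. 173. 195. 206. 209. 206. 192.
 183. 194. 207. 201. 172. 179. 184.]
col 270 [211. 202. 176. 165. 166. 162. 140. 149. 177. 196. 207. 211. 205. 194.
 181. 183. 204. 204. 190. 185. 184.]
col 280 [142. 143. 145. 148. 152. 158. 152. 157. 180. 198. 209. 212. 207. 188.
 166. 165. 172. 174. 173. 171. 169.]
col 285 [178. 178. 179. 183. 185. 180. 150. 154. 180. 198. 207. 210. 203. 190.
 185. 182. 180. 182. 184. 182. 181.]
[[269.12970166 191.3229501 ]
 [238.08929556 191.46939685]]
```

View pics/avg_top.png

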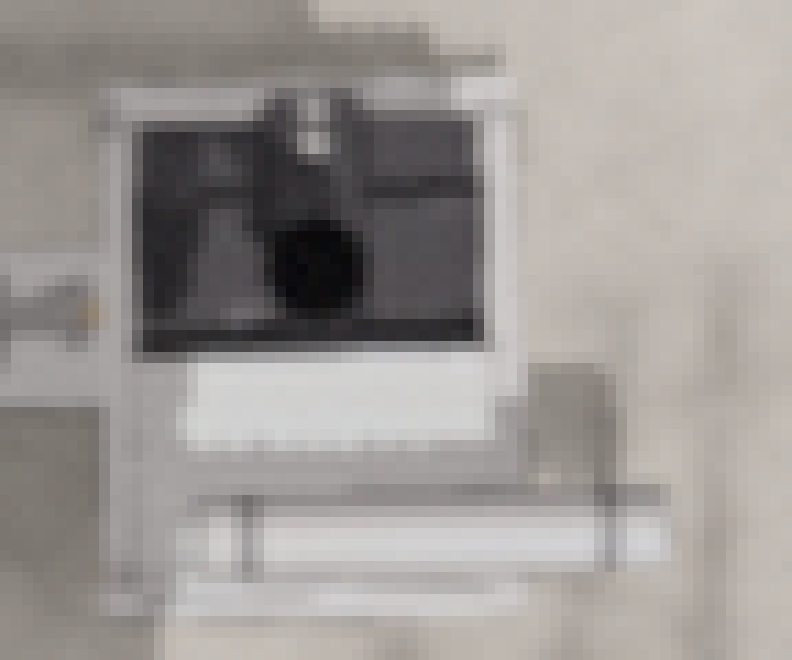

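View pics/avg_scene.png

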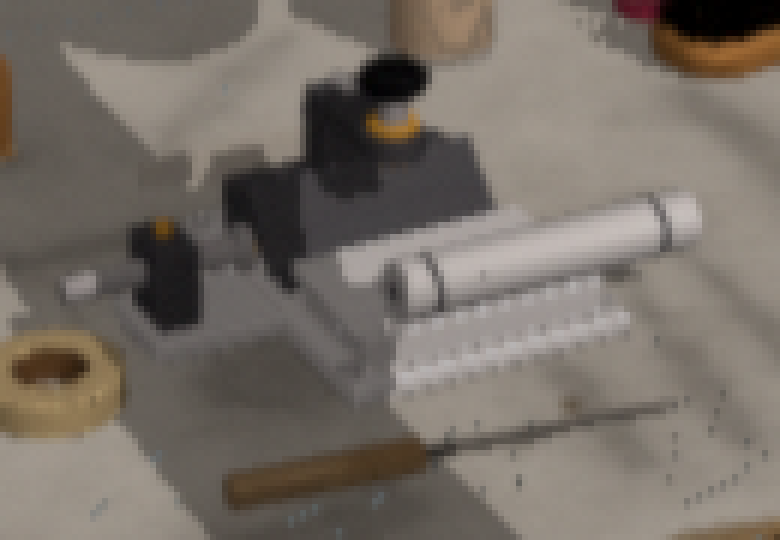

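```bash
python3 - <<'E'
from h import *
import pickle
from scipy.optimize import least_squares
fs=pickle.load(open("fs.pkl","rb"))
t,s=fs["top"],fs["scene"]
G=t["avg"].mean(2)[183:196,250:264]; w=np.clip(50-G,0,None); ys,xs=np.mgrid[183:196,250:264]; kt=((w*xs).sum()/w.sum(),(w*ys).sum()/w.sum())
G=s["avg"].mean(2)[197:209,256:274]; w=np.clip(45-G,0,None); ys,xs=np.mgrid[197:209,256:274]; ks=((w*xs).sum()/w.sum(),(w*ys).sum()/w.sum())
print(kt,ks)
for yaw in (1.0,1.5,2.0):
    fn=lambda q:np.r_[(proj(t,W((*q,yaw),[(0,-8,76)]))-kt).ravel(),(proj(s,W((*q,yaw),[(0,-8,73)]))-ks).ravel()]
    r=least_squares(fn,[.54,.04],x_scale=.01); p=(*r.x,yaw)
    print(p,r.fun.round(2),"deck",proj(t,W(p,[(-11,36,22),(-11,-50,22)])).round(1).tolist(),"ends",proj(t,W(p,[(15,36,26),(15,-50,26)])).round(1).tolist(),"base",proj(t,W(p,[(60,44,8),(60,-58,8)])).round(1).tolist())
    print(" scene deck",proj(s,W(p,[(-11,36,22),(-11,-50,22),(-67,-50,21),(-72,44,8)])).round(1).tolist())
E
```

```text
(np.float64(256.18931914348), np.float64(188.76163610719325)) (np.float64(264.53245476003144), np.float64(202.8768686073957))
(np.float64(0.5401229522289046), np.float64(0.04131198550121897), 1.0) [ 0.12  0.06 -0.11 -0.01] deck [[239.5, 196.9], [272.3, 196.2]] ends [[239.3, 186.9], [272.0, 186.2]] base [[236.3, 171.8], [274.1, 171.0]]
 scene deck [[247.3, 232.9], [285.2, 223.4], [299.6, 235.7], [257.9, 254.3]]
(np.float64(0.5400531558939025), np.float64(0.04131046253975144), 1.5) [ 0.12  0.06 -0.11 -0.01] deck [[239.5, 197.1], [272.3, 196.1]] ends [[239.2, 187.1], [272.0, 186.1]] base [[236.1, 172.0], [273.9, 170.8]]
 scene deck [[247.5, 233.0], [285.2, 223.3], [299.8, 235.5], [258.3, 254.4]]
(np.float64(0.5399833755639881), np.float64(0.041308330485434766), 2.0) [ 0.12  0.06 -0.11 -0.01] deck [[239.6, 197.2], [272.3, 195.9]] ends [[239.2, 187.2], [271.9, 185.9]] base [[236.0, 172.1], [273.7, 170.7]]
 scene deck [[247.6, 233.1], [285.1, 223.2], [300.0, 235.4], [258.7, 254.4]]
```

```bash
cat >> h.py <<'E'
P=(.5400,.0413,1.5)
def w(x,y,z): return W(P,[(x,y,z)])[0]
O=[-90,0,1.5]
def F(pos):
    a=np.radians(P[2]); d=(np.array(pos)-[P[0],P[1],0])*1000
    return np.array([np.cos(a)*d[0]+np.sin(a)*d[1],-np.sin(a)*d[0]+np.cos(a)*d[1],d[2]]).round(1)
E
python3 - <<'E'
from workcell import env
from h import *
env.gripper_to(0.62)
env.goto(w(-86,-33,140),O)
env.move_straight(w(-86,-33,26),rate=.1)
env.dwell(.2)
s=env.read_state(); print(s["clock"],F(s["position"]),s["tool_rot"],s["opening"],s["force"])
for n,(x0,y0,ww,h,k) in dict(top=(200,150,110,90,6.5),scene=(200,170,130,90,6)).items():
    a=env.grab_frame(n)["image"]; cv2.imwrite(f"pics/a1_{n}.png",cv2.resize(a[y0:y0+h,x0:x0+ww],None,fx=k,fy=k,interpolation=cv2.INTER_CUBIC))
E
```

```text
6.5417 [-85.7 -32.9  26.5] [-8.99789610e+01 -6.17530129e-02  1.49992287e+00] 0.6224060136375775 [-0.77675492  0.14452291  0.40859339]
```

View pics/a1_scene.png

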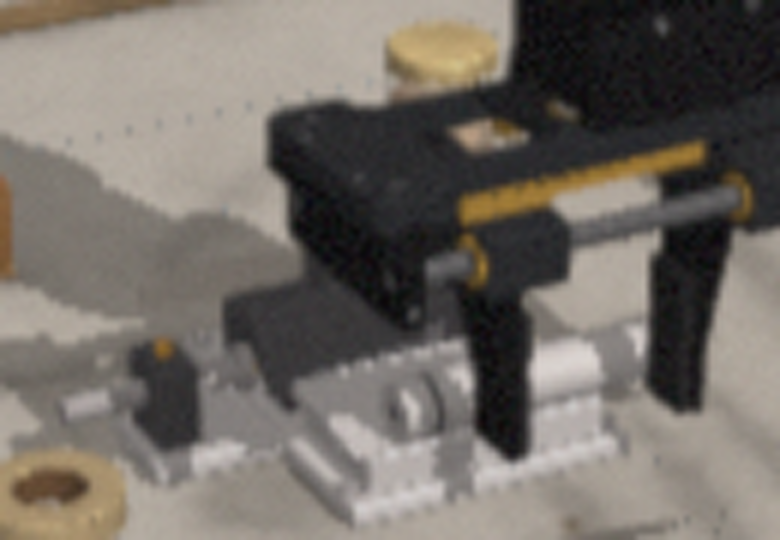

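View pics/a1_top.png

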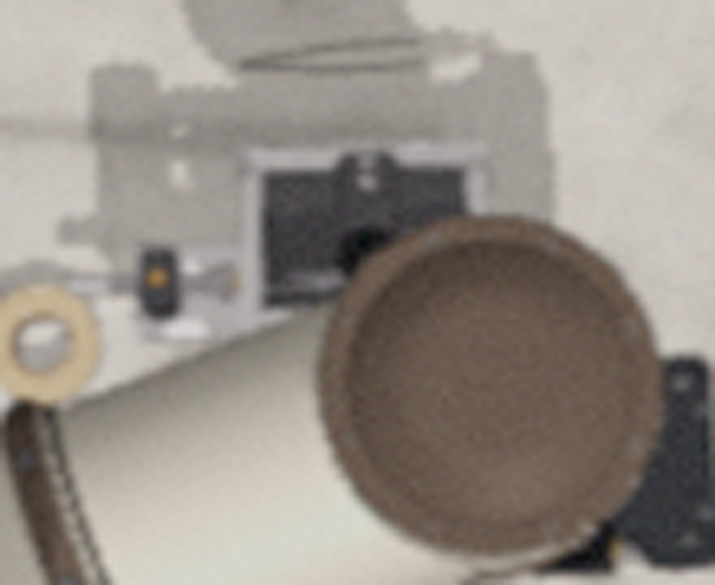

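The fingers straddle the middle of the bar on the robot side, with tips above the lip. Now I'll start the roll.

```bash
python3 - <<'E'
from workcell import env
from h import *
env.move_straight(w(-56,-33,26.5),rate=.03)
s=env.read_state(); print(s["clock"],F(s["position"]),s["force"])
n,(x0,y0,ww,h,k)="scene",(200,170,130,90,6)
a=env.grab_frame(n)["image"]; cv2.imwrite(f"pics/a2_{n}.png",cv2.resize(a[y0:y0+h,x0:x0+ww],None,fx=k,fy=k,interpolation=cv2.INTER_CUBIC))
E
```

```text
7.7917 [-56.2 -33.   26.5] [ 0.47732893 -0.14965767 -0.21599883]
```

View pics/a2_scene.png

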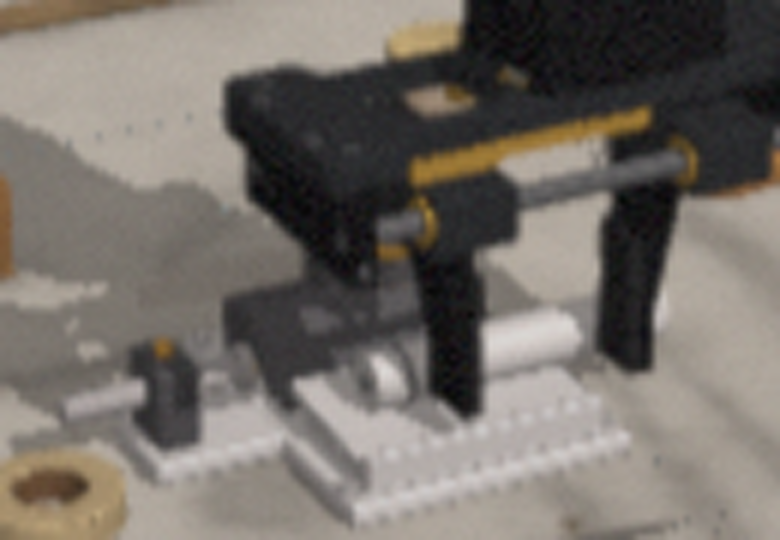

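The bar is partway up the deck and still parallel. I'll take it over the edge.

```bash
python3 - <<'E'
from workcell import env
from h import *
env.move_straight(w(-28,-33,27.5),rate=.03,force_limit=8)
env.dwell(.3)
s=env.read_state(); print(s["clock"],F(s["position"]),s["force"])
n,(x0,y0,ww,h,k)="scene",(200,170,130,90,6)
a=env.grab_frame(n)["image"]; cv2.imwrite(f"pics/a3_{n}.png",cv2.resize(a[y0:y0+h,x0:x0+ww],None,fx=k,fy=k,interpolation=cv2.INTER_CUBIC))
E
```

```text
9.225 [-28.1 -33.   27.5] [-0.01255177 -0.48479633  0.20053186]
```

View pics/a3_scene.png

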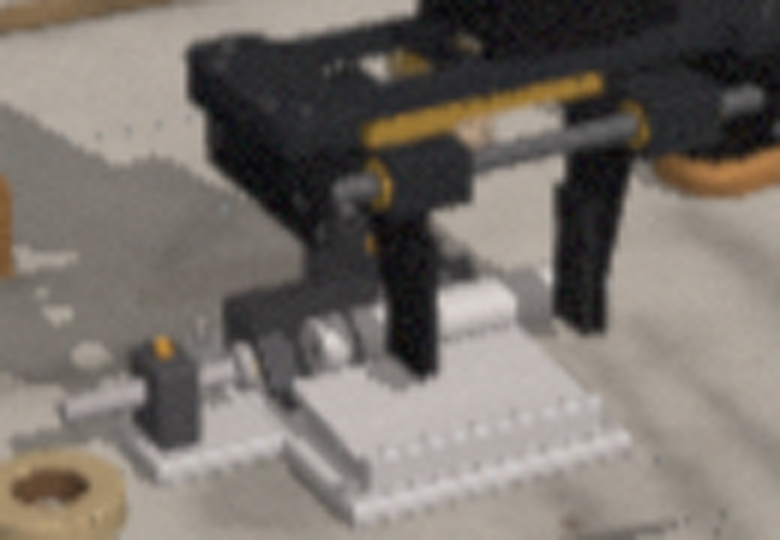

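```bash
python3 - <<'E'
from workcell import env
from h import *
env.move_straight(w(-24.5,-33,27.5),rate=.02,force_limit=5)
env.dwell(.2)
f=env.grab_frame("scene"); s=env.read_state(); print(s["clock"],F(s["position"]),s["force"])
print(proj(f,W(P,[(0,23,25),(-11,23,32)])), (np.array([322,340])-2.5)/6+[200,170])
env.move_straight(w(-60,-33,30),rate=.1)
env.move_straight(w(-60,-33,60),rate=.15)
env.dwell(.2)
n,(x0,y0,ww,h,k)="scene",(200,170,130,90,6)
a=f["image"]; cv2.imwrite(f"pics/a4_{n}.png",cv2.resize(a[y0:y0+h,x0:x0+ww],None,fx=k,fy=k,interpolation=cv2.INTER_CUBIC))
a=env.grab_frame("scene")["image"]; cv2.imwrite(f"pics/a5_{n}.png",cv2.resize(a[y0:y0+h,x0:x0+ww],None,fx=k,fy=k,interpolation=cv2.INTER_CUBIC))
E
```

```text
9.85 [-24.6 -33.   27.5] [ 0.05907721 -0.09347882  0.0208495 ]
[[250.81711287 227.83090692]
 [253.29276232 227.01627694]] [253.25 226.25]
```

View pics/a4_scene.png

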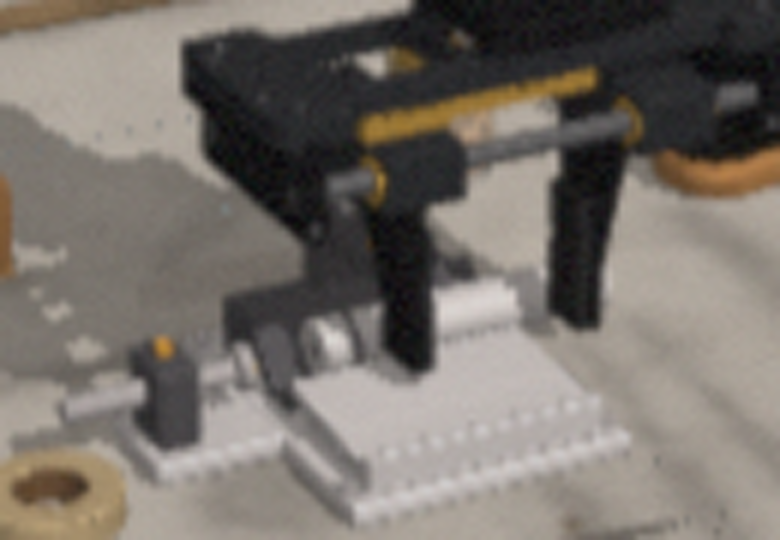

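View pics/a5_scene.png

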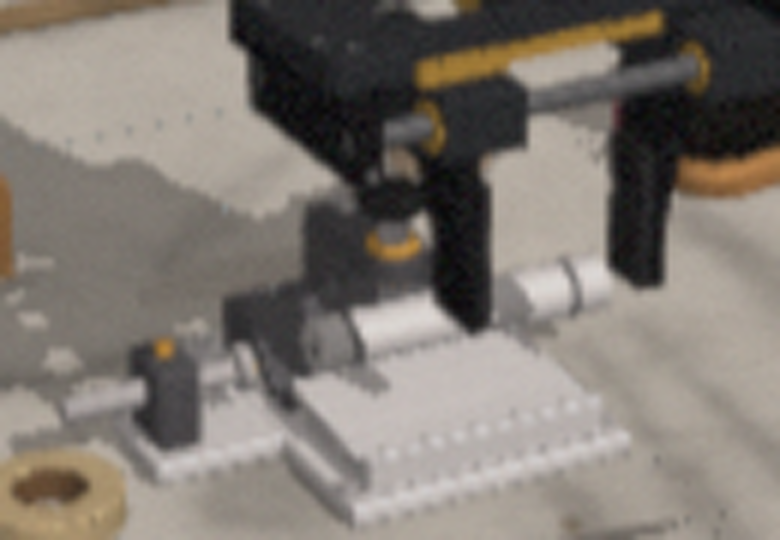

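```bash
python3 - <<'E'
from workcell import env
from h import *
env.move_straight(w(-60,-33,130),rate=.2)
env.gripper_to(0.0)
env.goto(w(0,-120,130),O)
env.move_straight(w(0,-120,21),rate=.12)
env.dwell(.2)
s=env.read_state(); print(s["clock"],F(s["position"]),s["force"],s["opening"])
f=env.grab_frame("top")
n,(x0,y0,ww,h,k)="top",(200,150,110,90,6.5)
cv2.imwrite(f"pics/a6_{n}.png",cv2.resize(f["image"][y0:y0+h,x0:x0+ww],None,fx=k,fy=k,interpolation=cv2.INTER_CUBIC))
f=env.grab_frame("scene")
n,(x0,y0,ww,h,k)="scene",(200,170,130,90,6)
im=cv2.resize(f["image"][y0:y0+h,x0:x0+ww],None,fx=k,fy=k,interpolation=cv2.INTER_CUBIC)
for z,x in ((25,0),):
  for y in (23,-87):
    q=((proj(f,W(P,[(x+10*np.cos(t),y,z+10*np.sin(t)) for t in np.linspace(0,6.3,24)]))-[x0,y0]+.5)*k).astype(int); cv2.polylines(im,[q.reshape(-1,1,2)],False,(0,0,255),1)
cv2.imwrite(f"pics/a6_{n}.png",im)
E
```

```text
14.325 [   0.5 -120.    21.7] [-0.08895727  0.89318191  0.95531272] 0.005421763535700298
```

View pics/a6_scene.png

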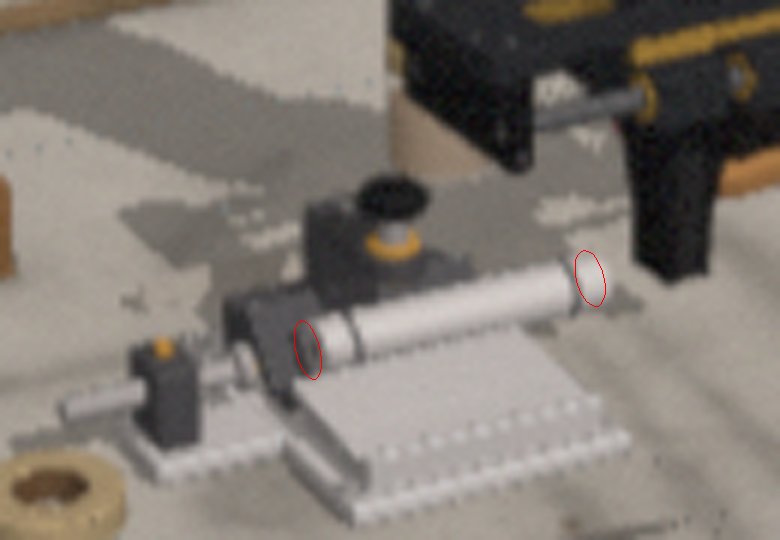

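View pics/a6_top.png

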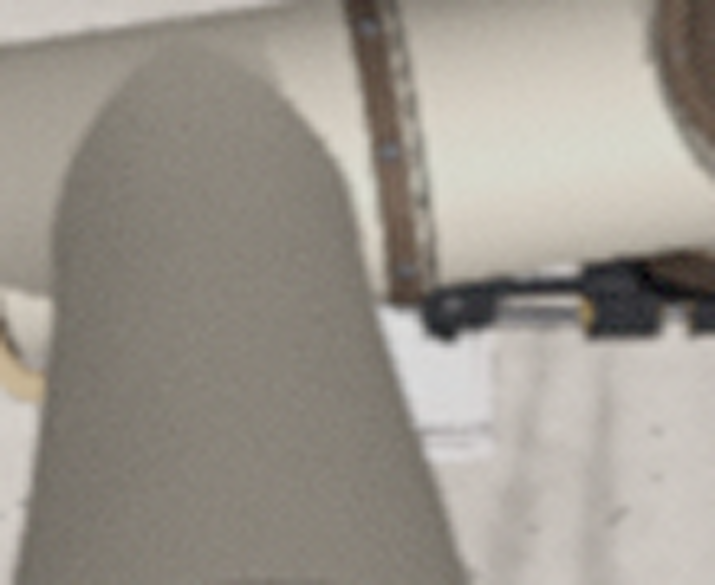

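The bar's ends match the seated model at (308,350) and (590,278), so it is in the vee. Next I'll push it gently along the vee.

```bash
python3 - <<'E'
from workcell import env
from h import *
print(env.move_straight(w(0,-92,21),rate=.02,force_limit=3))
s=env.read_state(); print(s["clock"],F(s["position"]),s["force"])
r=env.move_straight(w(0,-66,21),rate=.009,force_limit=5.5)
s=env.read_state(); print(r,s["clock"],F(s["position"]),s["force"])
for _ in range(4):
    env.dwell(.06); s=env.read_state(); print(s["clock"],F(s["position"]),s["force"].round(2))
E
```

```text
False
15.975 [ -0.1 -92.1  21. ] [-0.02529782  0.00657697  0.29350448]
True 17.8083 [ -0.2 -74.8  20.8] [ 0.55787611 -2.06271548 -0.08680549]
17.8667 [ -0.5 -74.8  20.6] [ 1.33 -0.25  0.6 ]
17.925 [ -0.6 -74.8  20.5] [-0.47 -1.21  0.18]
17.9833 [ -0.7 -74.8  20.3] [ 0.75 -0.59 -0.1 ]
18.0417 [ -0.8 -74.8  20.3] [ 0.57 -0.08  0.02]
```

```bash
python3 - <<'E'
from workcell import env
from h import *
for tgt in (-73.8,-73.0):
    s=env.read_state(); x,y,z=F(s["position"])
    r=env.move_straight(w(0,tgt,21),rate=.004,force_limit=6)
    s=env.read_state(); print(tgt,r,s["clock"],F(s["position"]),s["force"].round(2))
    for _ in range(4):
        env.dwell(.05); s=env.read_state(); print(s["clock"],F(s["position"]),s["force"].round(2))
    if r: break
E
```

```text
-73.8 False 18.5333 [ -0.6 -74.7  20.8] [ 0.27 -4.71 -0.36]
18.5833 [ -0.6 -74.7  20.8] [ 0.64 -5.01 -0.99]
18.6333 [ -0.6 -74.6  20.8] [ 1.25 -5.49  0.09]
18.6833 [ -0.6 -74.6  20.8] [ 1.03 -4.6  -0.08]
18.7333 [ -0.6 -74.6  20.8] [ 0.11 -4.76 -0.1 ]
-73.0 False 19.0833 [ -0.9 -74.6  20.8] [ 0.81 -8.39 -0.57]
19.1333 [ -0.9 -74.6  20.8] [ 0.18 -9.02 -0.07]
19.1833 [ -0.9 -74.6  20.8] [ 0.03 -7.24 -0.66]
19.2333 [ -0.9 -74.6  20.8] [ 0.33 -7.24  0.17]
19.2833 [ -0.9 -74.6  20.8] [ 0.29 -9.18 -0.42]
```

The stop is solid: about 5 N, then about 8 N, with no travel. I'll retreat and press the knob.

```bash
python3 - <<'E'
from workcell import env
from h import *
env.move_straight(w(0,-78,21),rate=.01)
env.move_straight(w(0,-100,21),rate=.05)
env.move_straight(w(0,-100,120),rate=.2)
s=env.read_state(); print(s["clock"],F(s["position"]),s["force"].round(2))
f=env.grab_frame("scene")
n,(x0,y0,ww,h,k)="scene",(200,170,130,90,6)
cv2.imwrite(f"pics/a7_{n}.png",cv2.resize(f["image"][y0:y0+h,x0:x0+ww],None,fx=k,fy=k,interpolation=cv2.INTER_CUBIC))
E
```

```text
21.1667 [ -0.8 -99.8 119.2] [ 0.08 -0.19 -0.84]
```

View pics/a7_scene.png

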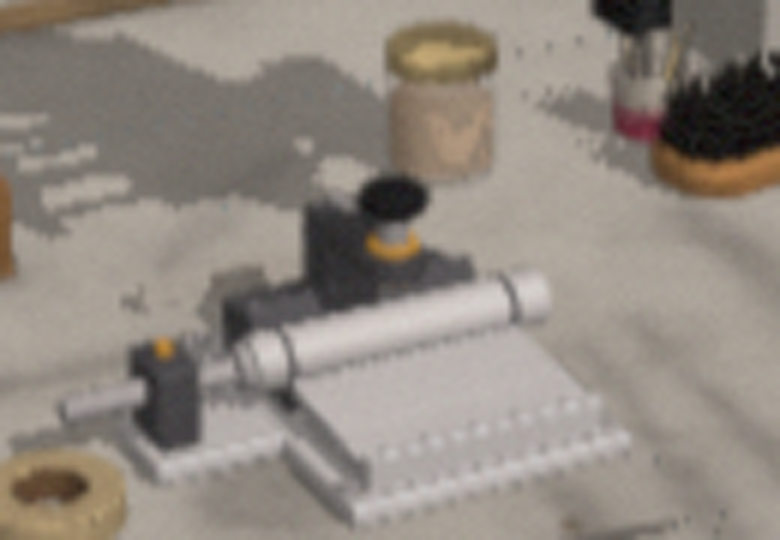

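```bash
python3 - <<'E'
from workcell import env
from h import *
env.goto(w(0,-8,120),O)
env.dwell(.2)
env.move_straight(w(0,-8,84),rate=.1)
b=env.read_state()["force"][2]
r=env.move_straight(w(0,-8,71.5),rate=.02,force_limit=12)
s=env.read_state(); print(r,s["clock"],F(s["position"]),s["force"].round(2),b)
z=71.5
hold=0
while z>58:
    z-=.5
    env.move_straight(w(0,-8,z),rate=.012)
    env.dwell(.04)
    fz=np.mean([(env.dwell(.015),env.read_state()["force"][2])[1] for _ in range(4)])-b
    p=F(env.read_state()["position"]); print(z,p,round(fz,2))
    if fz>16.3: break
env.dwell(.25); s=env.read_state(); print(s["clock"],F(s["position"]),s["force"].round(2))
E
```

```text
False 23.1583 [ 0.5 -7.9 72.2] [-1.86  0.45  5.71] -0.7067521972122104
71.0 [ 0.6 -7.8 71.6] 5.67
70.5 [ 0.5 -7.9 71.1] 5.84
70.0 [ 0.5 -7.8 70.5] 5.95
69.5 [ 0.5 -7.8 70. ] 5.83
69.0 [ 0.5 -7.8 69.5] 5.97
68.5 [ 0.5 -7.8 68.9] 5.93
68.0 [ 0.5 -7.8 68.4] 5.99
67.5 [ 0.6 -7.9 68.3] 8.37
67.0 [ 0.6 -7.9 68.2] 10.76
66.5 [ 0.6 -7.8 68.2] 12.97
66.0 [ 0.7 -7.9 68.1] 15.67
65.5 [ 0.7 -7.9 68.1] 18.13
27.7083 [ 0.7 -7.8 68.1] [-6.74  0.42 17.  ]
```

The pad bears on the bar at knob z 68.1, with about 18 N at the tool. I'll lift straight off and check.

```bash
python3 - <<'E'
from workcell import env
from h import *
env.move_straight(w(0,-8,72),rate=.02)
env.move_straight(w(0,-8,140),rate=.15)
env.goto(w(-60,-230,200),O)
env.dwell(.3)
s=env.read_state(); print(s["clock"],F(s["position"]),s["force"].round(2))
for n,(x0,y0,ww,h,k) in dict(top=(200,150,110,90,6.5),scene=(200,170,130,90,6)).items():
    f=env.grab_frame(n); im=cv2.resize(f["image"][y0:y0+h,x0:x0+ww],None,fx=k,fy=k,interpolation=cv2.INTER_CUBIC)
    q=((proj(f,W(P,[(12*np.cos(t),-8+12*np.sin(t),68) for t in np.linspace(0,6.3,24)]))-[x0,y0]+.5)*k).astype(int); cv2.polylines(im,[q.reshape(-1,1,2)],False,(0,0,255),1)
    cv2.imwrite(f"pics/a8_{n}.png",im)
E
```

```text
30.025 [ -59.7 -229.1  199.7] [ 0.29  0.18 -0.29]
```

View pics/a8_scene.png

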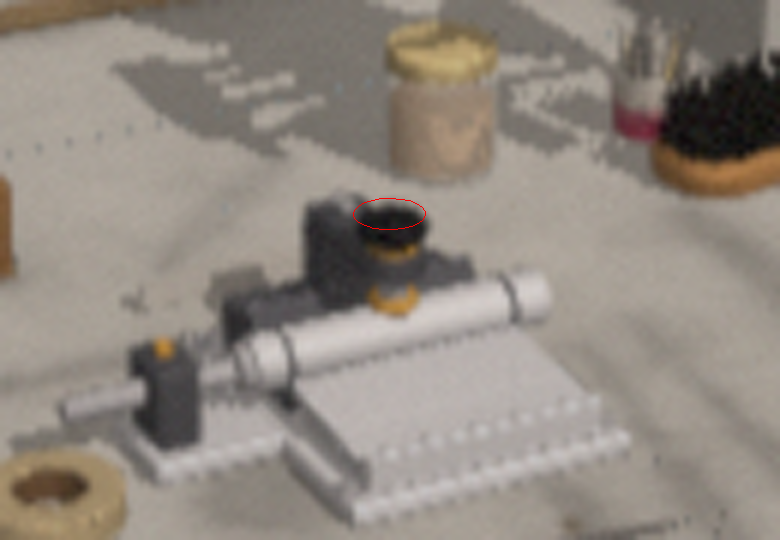

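View pics/a8_top.png

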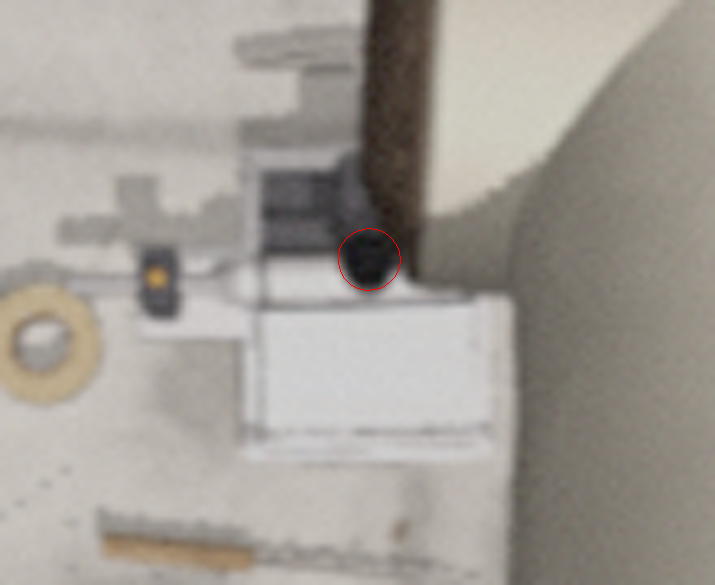

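The scene view shows the brass pad at (393,297) resting on the bar and the knob down at (390,220). The bar's end is on the stop disc at (245,357). I'll hand it in.

```bash
python3 -c "
from workcell import env
print(env.close_job())"
```

```text
the job is handed in; nothing more can be done
None
```

I carried out all the steps and handed the job in about 30 s into the 58 s allowed; no verdict is reported.

- **Rolling:** Two spread fingers pushed the bar up the deck and over the edge. The camera overlay then showed it lying in the vee.
- **Against the stop:** I pushed the bar along the vee with shut fingers until it stopped firmly. The force held at about 5 N, then rose to about 8–9 N with no further travel. That is above the 6 N you asked for, because the second push's 6 N limit counts only the change in force, but it is below the 15 N limit.
- **Clamping:** The knob met about 6 N of friction on the way down. The pad met the bar with the knob top at about z 68 mm. I pressed to about 17–18 N at the tool, so roughly 12 N on the bar, held it and lifted straight off.
- **Last checks:** The last pictures show the pad still down on the bar, the bar's end on the stop disc, and the gripper clear of everything.
- **Not confirmed:** The stop button being fully in and the remaining pad force can't be measured directly. I judged both from the pictures and force readings. I saw no bystander move, but I did not measure their positions again.

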